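Take the hot lid off the steaming pot with the lid lifter

TASK

The buns in the pot on the hotplate are ready: take the lid off and set it down gently, right way up, in the middle of the cork mat. Lid and pot are hot, so hold the lid lifter by its wooden handle, hook it under the lid's loop and carry the lid on it, kept level throughout, touching lid and pot with neither gripper nor arm and leaving the pot and everything else on the desk where it stands. Then draw the lifter out and lay it down gently on the bare desk, flat as you found it, clear of the lid.

Things in the scene. Friction and masses are not known exactly. Their poses are not given: they have to be found in the camera images.
- lid: Plain round aluminium pot lid, 168 mm in diameter, about 0.24 kg, with a steel loop handle upright across its middle. Origin: centre of its underside; z up. A skirt 144 mm in diameter and 8 mm deep goes down into the pot with 5 mm of play and lifts straight out; the brim is 8 to 12 mm above the origin, the middle of the top 16 mm. On the mat it stands on its skirt (origin at the mat's top).
- lid_loop (a point): Middle of the underside of the lid's loop, where the hook should bear: 56 mm above the lid's origin, 40 mm above its top. The loop is a 7 mm round bar in the plane of the lid's y and z axes: a gentle arch, highest here, its opening 73 mm wide (y) at the foot. The hook passes through it along the lid's x axis, from either side. Axes as the lid's.
- pot: Plain aluminium cooking pot with two side ears, loose on the hotplate, 160 mm in diameter (224 mm over the ears, which point along its y axis), 90 mm high, open at the top, about 0.9 kg. Origin: centre of its underside. With the lid on, the lid's origin is 82 mm above the pot's.
- hotplate: Fixed white electric hotplate 220 x 210 mm with a knob on its front (-x) side; the pot stands on its dark round plate, 70 mm above the desk. Origin: centre of its underside, on the desk.
- mat: Fixed square cork mat, 220 x 220 mm, 10 mm thick, flat on the desk. Origin: centre of its underside; its top is 10 mm above.
- lifter_grip (a point): Lid lifter, loose, flat on the desk, 223 mm long, about 0.16 kg. This point is on the axis of its wooden handle, half-way up, 12 mm above the desk when lying. x points along the tool towards the hook, z up. The handle is a flat-sided bar 22 mm wide (y), 24 mm high (z), from x = -70 to +30 mm. From it a straight steel rod 8 mm thick runs along x to x = 140 mm, its end turned up as a hook.
- lifter_hook (a point): Where the loop hangs: on top of the lifter's rod just behind its turned-up end, 130 mm ahead of the grip point and 4 mm above it. The hook's tip stands 10 mm above this point and ends 23 mm ahead of it. A cross bar 8 mm thick and 70 mm long (y) is fixed under the rod 40 mm behind this point, its bottom 16 mm below this point; it rests on the desk. Axes as the grip point's.
- noodle_cup: Empty paper noodle cup, 96 mm in diameter at the rim, 108 mm high, standing on the desk: leave it. Origin: centre of its underside.
- mug: Red mug, 80 mm in diameter, 92 mm high: leave it. Origin: centre of its underside.
- phone: Black phone, 150 x 72 x 9 mm, lying on the desk: leave it. Origin: centre of its underside.
- mouse: Grey computer mouse, 105 x 60 mm, 34 mm high: leave it. Origin: centre of its underside.
Mind the look-alikes: they are no part of the job. Of the things like the part that bears lifter_grip, leave any that is black or red; of the rest the larger one is meant.

How it is judged:
On the way:
1. the lid hangs on the lifter, which is held by its handle, level (within 14 degrees), lifted at least 20 mm clear of its place on the pot (contact force between lid and lifter above 0.8 N and x of the grasp point in the frame of lifter_grip between -0.085 and 0.045 m and z of lid in the frame of pot above 0.102 m and angle between lid's own z axis and vertical below 0.25 rad), for 0.3 s.
At the end, for the whole second after the job is handed in: The lid lies at rest, right way up and level (within 4 degrees), on the cork mat, its centre within 30 mm of the mat's centre; the lifter lies at rest flat on the bare desk (within 7 degrees), cross bar down, not touching the lid; the pot stands within 20 mm of where it was (horizontal distance between lid and mat below 0.03 m and z of lid in the frame of mat between 0.006 and 0.014 m and angle between lid's own z axis and vertical below 0.08 rad and linear speed of each of lid, lifter below 0.02 m/s and height (world z) of lifter_grip below 0.017 m and height (world z) of lifter_hook below 0.022 m and angle between lifter_grip's own z axis and vertical below 0.12 rad and contact force between lifter and lid below 0.05 N and distance of pot from where it was at the start of the episode below 0.02 m and angle between pot's own z axis and vertical below 0.1 rad).
It fails at once if the hot lid or pot is touched by the gripper or arm (contact force between any of the fingers, the arm and lid above 0.5 N or contact force between any of the fingers, the arm and pot above 0.5 N).
It fails at once if the lid is tipped more than 20 degrees (angle between lid's own z axis and vertical above 0.35 rad).
It fails at once if the lid is dropped on the mat (faster than 0.4 m/s within 25 mm of it) or the lifter on the desk (faster than 0.7 m/s within 40 mm of it) ((horizontal distance between lid and mat below 0.15 m and z of lid in the frame of mat below 0.035 m and linear speed of lid above 0.4 m/s) or (height (world z) of lifter_grip below 0.05 m and linear speed of lifter above 0.7 m/s)).
It fails at once if the pot is shifted more than 20 mm or tipped (distance of pot from where it was at the start of the episode above 0.02 m or angle between pot's own z axis and vertical above 0.15 rad).
It fails at once if a bystander is moved more than 25 mm or tipped (distance of any of noodle_cup, mug, phone, mouse from where it was at the start of the episode above 0.025 m or angle between any of noodle_cup, mug's own z axis and vertical above 0.3 rad).
It also fails if it takes over 72 s, if anything falls off the work surface, if the arm or the gripper's body presses on something with over 40 N, if the wrist force passes 120 N, or if a joint passes its speed limit or range.

ROBOT

A 6-joint arm with a two-finger parallel gripper is mounted at the origin on the work surface. World frame = base frame: x ahead of the robot, y to its left, z up, the work surface at z = 0. Lengths are in m, angles in rad, forces in N, time in s.
With the tool pointing down it reaches from about 0.275 to 0.725 m from the base axis. Payload 15.9 kg.
Tool frame: the origin (TCP) lies midway between the tips of the shut fingers; the grasp point (between the pads) lies 19 mm behind it; z points along the fingers, y is the line along which they close (so a half turn about z gives the same grasp; the last joint's range is limited). The gripper opens to 85 mm and grips with 20 to 120 N. Pads are 22 mm wide; open, the fingers measure 114 mm over their backs; the gripper's body (76 mm by 85 mm) begins 54 mm behind the grasp point. The pads swing forward as they close: fully open they stand 13 mm farther back than shut.
Start: joints at [1.299, 0.213, -0.034, 1.323, 0, 1.571], TCP at [0.134, 0.482, 0.231] pointing down, gripper open.
Joint ranges: [-2.98, 2.98], [-0.74, 1.72], [-1.14, 1.35], [-2.1, 2.04], [-1.57, 1.44], [-3.14, 3.14]. Speed limits (rad/s): [1.89, 1.89, 2.39, 2.57, 3.14, 3.14].

INTERFACE

Orientations are given as a rotation vector (axis times angle).
In Python, from workcell import robot gives the robot as it stands.
- The arm moves only by the shell command python3 -m creep 'ROWS' [FORCE]. ROWS is a JSON object of lists of equal length, an entry for each row: "angular": the turn, a rotation vector about the tool's x, y, z in rad, a list of three; "delta_pos": the shift along the tool's x, y, z in m, a list of three; "jaw": the closure in counts, from 0 (fully open) to 255 (shut). A call has 1 to 20 rows; each row is the pose to reach, as a shift and turn from the pose commanded when the call began, along the tool's axes at that moment; what a row does not reach only later rows make up. A row lasts 1/10 s, in which the tool goes at most 50 mm and 8.59 degrees, less where a joint would pass 70% of its speed; a pose out of reach is approached as far as the arm can. A call with a gripper value outside its range is refused whole. The fingers move at their own pace and stop on an object; FORCE is the grip in N (left out, the last holds). Time passes only in rows, so rows that repeat a pose let the fingers close. It gives the time, the measured TCP pose, the force, the opening and the grip force at its end, in the units of the state.
- robot.state(): the state, without advancing time (a new reading comes with each control period).
- robot.capture(name): name is "scene" or "top" or "wrist"; returns (picture, depth): 384x512x3 uint8, red, green, blue; 384x512 float32, m along the optical axis (not along the pixel's ray), 0 where there is no reading.
- robot.camera_params(name): a dict with "fx", "fy", "cx", "cy" (pixels), "dist" ([k1, k2, p1, p2, k3] as OpenCV has them; the pictures are not rectified), "origin" and "rotation" of the camera in the world. Camera axes: x right, y down, z forward; pixel columns grow to the right and rows downward; lengths in m; the calibration is good to about 2 mm. A picture is of the moment at which its call begins: read the wrist's pose just before it. camera_params takes no time and is no camera call; for the wrist camera it gives the pose at the moment of the call.
- robot.job_done(): hands the job in; it is judged then, once.
The state is a dict: "t": time; "joint_pos": joint angles; "joint_velocities": joint speeds; "joint_torque": joint torques, N m; "ee_pos": TCP position; "orientation": TCP orientation; "force": force on the tool from outside, world axes, zero at the start; "wrist_torque": the same for the moment, N m; "finger_gap": finger opening in m; "finger_force": force on a finger pad.
Only numpy, scipy, OpenCV 4.12 (cv2) and the standard library are available. Lean on these libraries where they do the work, as an engineer would, in place of code of your own. Each camera call takes 0.05 s, during which the arm holds its last target. There are 200 camera calls.

## Working session

There is one attempt and no reset: what is moved stays moved. The work goes in short steps, Python scripts to look and compute and a shell command to move; the robot and the scene stay as the last step left them, time stands still between calls to the robot, and variables do not carry over. Pictures are saved under pics/ and viewed, at most 10 in all, crops included, and the job is handed in when it is done.

```bash
ls; mkdir -p pics; python3 - <<'E'
from workcell import robot
import cv2,numpy as np
print(robot.state())
for n in("top","scene"):
    p,d=robot.capture(n); np.savez(f"pics/{n}0.npz",p=p,d=d); cv2.imwrite(f"pics/{n}0.png",cv2.cvtColor(p,cv2.COLOR_RGB2BGR)); print(robot.camera_params(n))
a=cv2.imread("pics/top0.png");b=cv2.imread("pics/scene0.png")
cv2.imwrite("pics/t0.png",cv2.resize(a,(800,600)))
E
```

```text
pics
{'t': 0.0, 'joint_pos': array([ 1.29896424e+00,  2.13337626e-01, -3.50762877e-02,  1.32347436e+00,
       -2.57781631e-05,  1.57080190e+00]), 'joint_velocities': array([ 0.0013922 ,  0.00245761,  0.00077842, -0.00163046, -0.00135214,
        0.00029655]), 'joint_torque': array([ 1.00008110e-03, -6.86171579e+01,  4.87116265e+01,  1.79820077e-02,
        3.47550758e-04, -1.22267529e-06]), 'ee_pos': array([0.13416543, 0.48131253, 0.23081859]), 'orientation': array([-4.25671395e-01, -3.11249678e+00,  1.70482252e-03]), 'force': array([ 0.05097042, -0.32953873, -0.10059135]), 'wrist_torque': array([0.00168845, 0.02472597, 0.02344072]), 'finger_force': 0.0, 'finger_gap': 0.08549766504061855}
{'fx': 363.5886338765771, 'fy': 363.5886338765771, 'cx': 256.31008439016034, 'cy': 188.58790227931104, 'dist': array([-0.07570473,  0.        ,  0.        ,  0.        ,  0.        ]), 'origin': array([ 0.49081745, -0.01581807,  1.57182224]), 'rotation': array([-2.22083207,  2.17244677, -0.04522555])}
{'fx': 410.34422155456485, 'fy': 410.34422155456485, 'cx': 260.92367954821964, 'cy': 191.4364720006047, 'dist': array([-0.15196641,  0.        ,  0.        ,  0.        ,  0.        ]), 'origin': array([0.94690514, 0.7250931 , 1.06618257]), 'rotation': array([-0.65948936, -2.71208981,  1.0092251 ])}
```

View pics/t0.png

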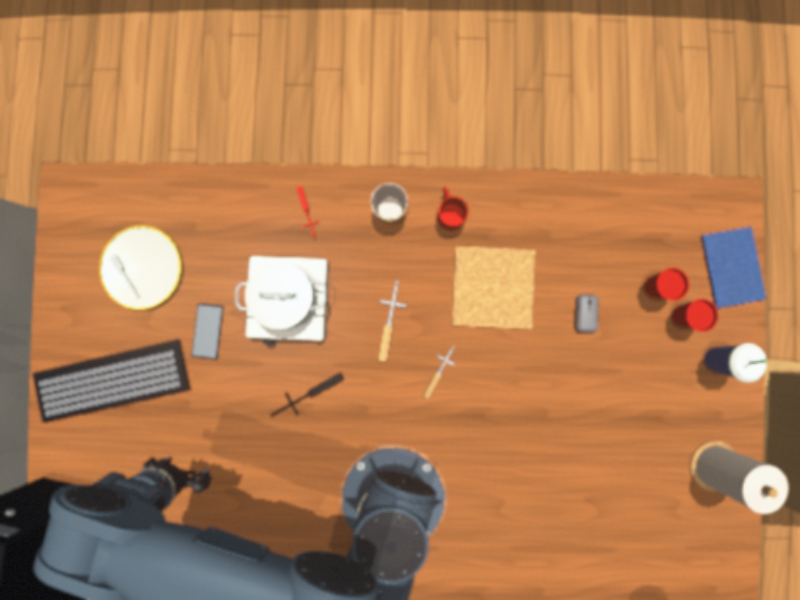

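View pics/scene0.png

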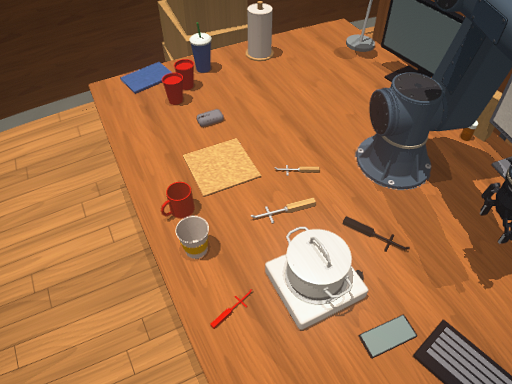

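In the top view (800x600) there are four lifters: black (305,395), red (307,212), large wooden (390,320), small wooden (440,372). The one meant is the large wooden one, about 80 px (≈223 mm) long, since the other wooden one is shorter and black and red are excluded. The lid's loop runs along image x (world y), and the mat is at (494,288).

```bash
cat > h.py <<'E'
import cv2,numpy as np
from scipy.spatial.transform import Rotation as R
from workcell import robot
def ray(c,uv):
    K=np.array([[c['fx'],0,c['cx']],[0,c['fy'],c['cy']],[0,0,1]])
    u=cv2.undistortPoints(np.array(uv,float).reshape(-1,1,2),K,np.array(c['dist'])).reshape(-1,2)
    return np.c_[u,np.ones(len(u))]@R.from_rotvec(c['rotation']).as_matrix().T
def plane(c,uv,z):
    d=ray(c,uv); o=np.array(c['origin']); return o+d*((z-o[2])/d[:,2])[:,None]
def project(c,P):
    K=np.array([[c['fx'],0,c['cx']],[0,c['fy'],c['cy']],[0,0,1]])
    r=R.from_rotvec(c['rotation']).as_matrix().T
    return cv2.projectPoints(np.array(P,float).reshape(-1,3),r,-r@np.array(c['origin']),K,np.array(c['dist']))[0].reshape(-1,2)
def cloud(c,d,sl):
    v,u=np.mgrid[sl]; z=d[v,u].ravel(); uv=np.c_[u.ravel(),v.ravel()]
    return (np.array(c['origin'])+ray(c,uv)*z[:,None]),uv,z>0
E
python3 - <<'E'
from h import *
f=np.load("pics/top0.npz");p,d=f['p'],f['d'];c=robot.camera_params("top")
hsv=cv2.cvtColor(p,cv2.COLOR_RGB2HSV)
def show(m,name,z):
    n,l,s,ce=cv2.connectedComponentsWithStats(m.astype(np.uint8))
    for i in range(1,n):
        if s[i,4]>25:
            v,u=np.nonzero(l==i);q=np.c_[u,v].astype(np.float32)
            b=cv2.boxPoints(cv2.minAreaRect(q));w=plane(c,b,z)
            print(name,s[i,4],ce[i].round(1),"c",plane(c,ce[i],z)[0].round(4)[:2],"box",w[:,:2].round(3).tolist())
roi=np.zeros(p.shape[:2],bool);roi[170:262,235:300]=1
print("handle hsv",hsv[218:222,245:249].reshape(-1,3)[:6].tolist(),"desk",hsv[215,270],"mat",hsv[184,316])
show(roi&(hsv[...,1]<165)&(hsv[...,2]>170)&(hsv[...,1]>70),"wood",.018)
show(roi&(hsv[...,1]<90),"steel",.012)
roi=np.zeros(p.shape[:2],bool);roi[150:220,280:350]=1
show(roi&(hsv[...,1]<165)&(hsv[...,2]>170),"mat",.01)
# lid from depth cloud
P,uv,ok=cloud(c,d,np.s_[155:225,145:215]);
for lo,hi in((.155,.175),(.2,.24)):
    q=P[ok&(P[:,2]>lo)&(P[:,2]<hi)]
    if len(q): print("z",lo,len(q),q.min(0).round(3),q.max(0).round(3),q.mean(0).round(4))
A=cv2.cvtColor(p,cv2.COLOR_RGB2BGR)
x=cv2.resize(A[160:270,235:305],None,fx=5,fy=5,interpolation=cv2.INTER_CUBIC)
y=cv2.resize(A[155:225,145:225],None,fx=5,fy=5,interpolation=cv2.INTER_CUBIC);y=cv2.copyMakeBorder(y,0,x.shape[0]-y.shape[0],0,0,0)
cv2.imwrite("pics/crop1.png",np.hstack([x,y]))
E
```

```text
handle hsv [[19, 120, 242], [20, 118, 245], [19, 120, 243], [18, 124, 235], [19, 118, 244], [20, 118, 245]] desk [ 13 161 200] mat [ 19 125 245]
wood 5713 [267.  215.6] c [ 0.4466 -0.057 ] box [[0.639, 0.084], [0.645, -0.19], [0.256, -0.197], [0.25, 0.075]]
steel 120 [251.  194.4] c [0.5354 0.0131] box [[0.515, 0.072], [0.6, 0.004], [0.56, -0.046], [0.475, 0.022]]
steel 69 [284.8 230.7] c [ 0.3836 -0.135 ] box [[0.42, -0.114], [0.421, -0.156], [0.348, -0.158], [0.348, -0.115]]
mat 4738 [314.8 185.1] c [ 0.5818 -0.2606] box [[0.73, -0.108], [0.738, -0.408], [0.439, -0.411], [0.433, -0.113]]
z 0.155 1415 [0.468 0.212 0.155] [0.632 0.38  0.175] [0.5484 0.2952 0.1667]
z 0.2 36 [0.547 0.257 0.2  ] [0.552 0.329 0.219] [0.5494 0.2941 0.2111]
```

View pics/crop1.png

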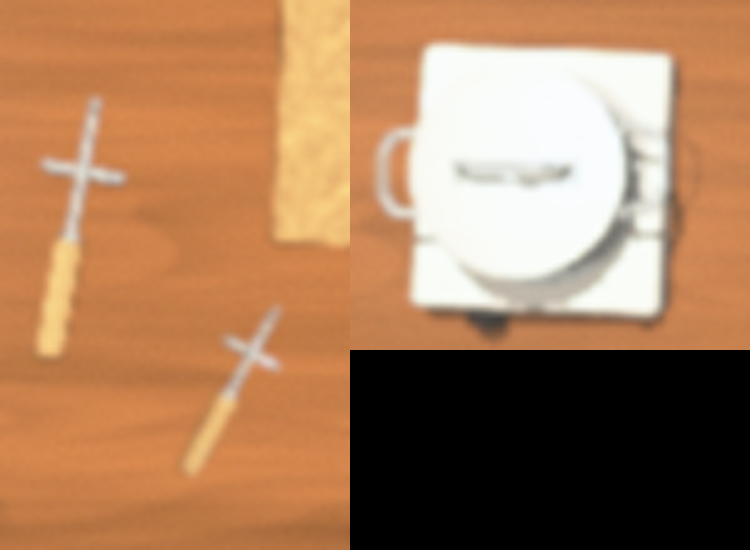

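The crop confirms the large wooden lifter: handle at crop (57,295), rod end at (95,100). The loop lies across world y, with foot ends at (455,172) and (575,172).

```bash
python3 - <<'E'
from h import *
f=np.load("pics/top0.npz");p,d=f['p'],f['d'];c=robot.camera_params("top")
hsv=cv2.cvtColor(p,cv2.COLOR_RGB2HSV)
m=(hsv[...,1]<148)&(hsv[...,2]>212)
def rect(sl,z,mm):
    k=np.zeros(m.shape,bool);k[sl]=1;v,u=np.nonzero(k&mm)
    w=plane(c,np.c_[u,v],z)[:,:2].astype(np.float32);
    r=cv2.minAreaRect(w);e=np.linalg.eigh(np.cov(w.T))[1][:,1];e*=np.sign(e[0])
    print(len(w),r,"mean",w.mean(0).round(4),"ang",np.degrees(np.arctan2(e[1],e[0])).round(2));return w
rect(np.s_[204:235,238:256],.022,m)
rect(np.s_[177:210,238:265],.010,hsv[...,1]<110)
rect(np.s_[150:220,280:350],.01,m&(hsv[...,2]>212))
P,uv,ok=cloud(c,d,np.s_[155:225,145:215]);
q=P[ok&(P[:,2]>.195)&(P[:,2]<.24)];e=np.linalg.eigh(np.cov(q[:,:2].T))[1][:,1];print("loop dir",e)
q=P[ok&(P[:,2]>.155)&(P[:,2]<.175)][:,:2].astype(np.float32);print("lid",cv2.minEnclosingCircle(q))
# tip in rod pixels
E
```

```text
134 ((0.4364054799079895, 0.03101702779531479), (0.023792177438735962, 0.10894408822059631), 81.8253402709961) mean [0.4319 0.0317] ang -8.92
145 ((0.5385028123855591, 0.013048846274614334), (0.11601126194000244, 0.06531409919261932), 16.272785186767578) mean [0.5363 0.0135] ang -9.51
2588 ((0.5899975895881653, -0.2654542922973633), (0.22585664689540863, 0.22142073512077332), 88.32533264160156) mean [ 0.5883 -0.2646] ang -77.79
loop dir [-0.0139069   0.99990329]
lid ((0.5494149327278137, 0.2961476743221283), 0.08570969849824905)
```

```bash
cat > plan.py <<'E'
from h import *
def plan(pos,yaw,pitch=0):
    """target: TCP pos, lifter yaw (deg), nose-up pitch (deg); tool y along lifter +y, tool z down"""
    s=robot.state();Rc=R.from_rotvec(s['orientation']).as_matrix()
    Rl=R.from_euler('ZY',[yaw,-pitch],degrees=True).as_matrix()
    Rt=Rl@np.diag([-1,1,-1.])
    print("q",s['joint_pos'].round(3),"t",round(s['t'],2),"p",s['ee_pos'].round(4),"gap",round(s['finger_gap'],4))
    print("delta",(Rc.T@(np.array(pos)-s['ee_pos'])).round(4),"ang",R.from_matrix(Rc.T@Rt).as_rotvec().round(4))
E
python3 -c "
from plan import *
plan([.43,.032,.26],-8.7)"
```

```text
q [ 1.299  0.213 -0.035  1.324 -0.     1.571] t 0.1 p [0.1342 0.4813 0.2309] gap 0.0854
delta [-0.4056 -0.3534 -0.0288] ang [-1.0e-03 -1.0e-04 -1.2e-01]
```

```bash
python3 -m creep '{"delta_pos":[[-0.02,-0.02,-0.002],[-0.05,-0.045,-0.005],[-0.08,-0.07,-0.01],[-0.11,-0.095,-0.01],[-0.14,-0.12,-0.01],[-0.17,-0.145,-0.015],[-0.2,-0.17,-0.015],[-0.23,-0.2,-0.02],[-0.26,-0.225,-0.02],[-0.29,-0.25,-0.02],[-0.32,-0.28,-0.025],[-0.35,-0.305,-0.025],[-0.38,-0.33,-0.028],[-0.395,-0.345,-0.028],[-0.406,-0.353,-0.028],[-0.406,-0.353,-0.028],[-0.406,-0.353,-0.028],[-0.406,-0.353,-0.028]],"angular":[[0,0,0],[0,0,0],[0,0,0],[0,0,-0.02],[0,0,-0.04],[0,0,-0.06],[0,0,-0.08],[0,0,-0.1],[0,0,-0.12],[0,0,-0.12],[0,0,-0.12],[0,0,-0.12],[0,0,-0.12],[0,0,-0.12],[0,0,-0.12],[0,0,-0.12],[0,0,-0.12],[0,0,-0.12]],"jaw":[0,0,0,0,0,0,0,0,0,0,0,0,0,0,0,0,0,0]}'
python3 - <<'E'
from h import *
s=robot.state();c=robot.camera_params("wrist");p,d=robot.capture("wrist")
print(s['joint_pos'].round(3),s['ee_pos'],c['origin']);np.savez("pics/w1.npz",p=p,d=d,c=c)
cv2.imwrite("pics/w1.png",cv2.cvtColor(p,cv2.COLOR_RGB2BGR))
E
```

```text
t: 1.9
ee_pos: [0.4301, 0.0335, 0.2593]
orientation: [-0.236, -3.133, -0.0]
force: [-0.3, 0.3, -0.9]
finger_gap: 0.0856
finger_force: 0.0
[ 0.078  0.068 -0.133  1.369  0.     0.228] [0.4301048  0.03347021 0.25931192] [0.35851883 0.04428234 0.40201501]
```

View pics/w1.png

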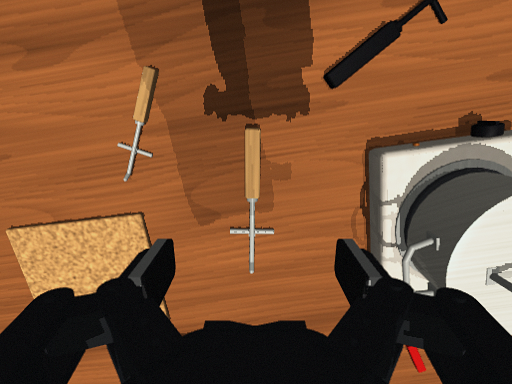

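The wrist view shows the handle from (252,125) to (252,198), the cross bar at (251,231) and the hook end at (251,272), nearly aligned with the tool.

```bash
python3 - <<'E'
from plan import *
f=np.load("pics/w1.npz",allow_pickle=True);p,d,c=f['p'],f['d'],f['c'].item()
hsv=cv2.cvtColor(p,cv2.COLOR_RGB2HSV)
P,uv,ok=cloud(c,d,np.s_[115:285,220:285]);h=ok&(P[:,2]>.008)&(P[:,2]<.05)
print("desk z",np.median(P[ok&(P[:,2]<.008)][:,2]))
def pca(w,n):
    e=np.linalg.eigh(np.cov(w.T))[1][:,1];e*=np.sign(e[0]);m=w.mean(0);t=(w-m)@e;l=(w-m)@[-e[1],e[0]]
    print(n,len(w),"c",(m+e*(t.max()+t.min())/2).round(4),"len",np.ptp(t).round(4),"wid",np.ptp(l).round(4),"ang",np.degrees(np.arctan2(e[1],e[0])).round(2),"ends",(m+e*t.min()).round(4),(m+e*t.max()).round(4))
k=h&(P[:,2]>.018);hh=k&(uv[:,1]<205);pca(P[hh][:,:2],"handle");print(np.percentile(P[hh][:,2],[5,50,95]).round(4))
pca(P[h][:,:2][(abs(uv[h][:,0]-252)<7)],"all")
b=h&(abs(uv[:,0]-252)>14);print("bar",P[b].mean(0).round(4),b.sum(),"tip",P[h&(uv[:,1]>262)].mean(0).round(4),P[h][:,0].max())
E
```

```text
desk z -8.145688004948526e-05
handle 1075 c [0.43   0.0306] len 0.1042 wid 0.0212 ang -9.34 ends [0.3786 0.039 ] [0.4814 0.0221]
[0.022  0.0238 0.0252]
all 1309 c [0.4871 0.0211] len 0.221 wid 0.0188 ang -9.15 ends [0.378  0.0387] [0.5962 0.0036]
bar [0.5353 0.0214 0.0086] 11 tip [0.5895 0.0042 0.0216] 0.5958842244808265
```

```bash
python3 -c "
from plan import *
plan([.4448,.0282,.003],-9.2)"
```

```text
q [ 0.078  0.068 -0.133  1.369  0.     0.228] t 1.95 p [0.4301 0.0335 0.2594] gap 0.0854
delta [-0.0153 -0.0031  0.2564] ang [ 0.0001 -0.      0.0102]
```

```bash
python3 -m creep '{"delta_pos":[[-0.004,-0.001,0.015],[-0.015,-0.003,0.04],[-0.015,-0.003,0.07],[-0.015,-0.003,0.1],[-0.015,-0.003,0.13],[-0.015,-0.003,0.16],[-0.015,-0.003,0.185],[-0.015,-0.003,0.205],[-0.015,-0.003,0.222],[-0.015,-0.003,0.236],[-0.015,-0.003,0.246],[-0.015,-0.003,0.252],[-0.015,-0.003,0.256],[-0.015,-0.003,0.256],[-0.015,-0.003,0.256]],"angular":[[0,0,0],[0,0,0.01],[0,0,0.01],[0,0,0.01],[0,0,0.01],[0,0,0.01],[0,0,0.01],[0,0,0.01],[0,0,0.01],[0,0,0.01],[0,0,0.01],[0,0,0.01],[0,0,0.01],[0,0,0.01],[0,0,0.01]],"jaw":[0,0,0,0,0,0,0,0,0,0,0,0,0,0,0]}' && python3 -m creep '{"delta_pos":[[0,0,0],[0,0,0],[0,0,0],[0,0,0],[0,0,0],[0,0,0],[0,0,0],[0,0,0],[0,0,0],[0,0,0]],"angular":[[0,0,0],[0,0,0],[0,0,0],[0,0,0],[0,0,0],[0,0,0],[0,0,0],[0,0,0],[0,0,0],[0,0,0]],"jaw":[60,110,150,200,230,255,255,255,255,255]}' 110; python3 -c "
from plan import *
plan([.42,.15,.26],0)"
```

```text
t: 3.45
ee_pos: [0.4452, 0.0274, 0.0037]
orientation: [0.254, 3.131, 0.0]
force: [0.1, 0.8, 1.3]
finger_gap: 0.0852
finger_force: 0.0
t: 4.45
ee_pos: [0.445, 0.0274, 0.0038]
orientation: [0.254, 3.131, 0.0]
force: [-4.2, 0.1, 13.4]
finger_gap: 0.0201
finger_force: 108.8
q [ 0.061  0.284 -0.565  0.722  0.     0.223] t 4.45 p [0.445  0.0274 0.0038] gap 0.0201
delta [ 0.0443  0.117  -0.2562] ang [ 1.000e-04  3.000e-04 -1.618e-01]
```

```bash
python3 -m creep '{"delta_pos":[[0,0,-0.003],[0,0,-0.01],[0,0,-0.022],[0,0,-0.04],[0,0,-0.065],[0,0,-0.09],[0,0,-0.12],[0,0,-0.15],[0,0,-0.18],[0,0,-0.21],[0,0,-0.235],[0,0,-0.25],[0,0,-0.256],[0,0,-0.256]],"angular":[[0,0,0],[0,0,0],[0,0,0],[0,0,0],[0,0,0],[0,0,0],[0,0,0],[0,0,0],[0,0,0],[0,0,0],[0,0,0],[0,0,0],[0,0,0],[0,0,0]],"jaw":[255,255,255,255,255,255,255,255,255,255,255,255,255,255]}'; python3 -c "
from plan import *
plan([.315,.295,.26],0.5)"
```

```text
t: 5.85
ee_pos: [0.4451, 0.0274, 0.2597]
orientation: [0.254, 3.13, 0.0]
force: [0.1, 0.7, -2.3]
finger_gap: 0.0196
finger_force: 107.8
q [ 0.061  0.097 -0.1    1.372  0.     0.223] t 5.85 p [0.4451 0.0274 0.2597] gap 0.0196
delta [ 0.1715  0.2432 -0.0004] ang [ 1.000e-04  8.000e-04 -1.705e-01]
```

```bash
python3 -m creep '{"delta_pos":[[0.007,0.01,0],[0.02,0.028,0],[0.036,0.05,0],[0.052,0.074,0],[0.068,0.097,0],[0.084,0.12,0],[0.1,0.143,0],[0.117,0.166,0],[0.133,0.19,0],[0.149,0.212,0],[0.162,0.23,0],[0.169,0.24,0],[0.1715,0.243,0],[0.1715,0.243,0],[0.1715,0.243,0]],"angular":[[0,0,0],[0,0,-0.01],[0,0,-0.025],[0,0,-0.04],[0,0,-0.055],[0,0,-0.07],[0,0,-0.085],[0,0,-0.1],[0,0,-0.115],[0,0,-0.13],[0,0,-0.145],[0,0,-0.16],[0,0,-0.17],[0,0,-0.17],[0,0,-0.17]],"jaw":[255,255,255,255,255,255,255,255,255,255,255,255,255,255,255]}'
python3 - <<'E'
from plan import *
P=[]
for n in("wrist","scene"):
    c=robot.camera_params(n);p,d=robot.capture(n);np.savez(f"pics/{n}2.npz",p=p,d=d,c=c)
    P.append(cv2.cvtColor(p,cv2.COLOR_RGB2BGR))
b=cv2.resize(P[1][190:340,220:440],None,fx=1.8,fy=1.8,interpolation=cv2.INTER_CUBIC)
cv2.imwrite("pics/w2.png",np.vstack([cv2.resize(P[0],(396,297)),b]))
plan([.315,.295,.18],.5)
E
```

```text
t: 7.35
ee_pos: [0.315, 0.2942, 0.2592]
orientation: [0.012, -3.142, 0.001]
force: [0.6, 0.4, -1.0]
finger_gap: 0.0198
finger_force: 107.8
q [ 0.751  0.068 -0.134  1.369 -0.     0.744] t 7.45 p [0.3152 0.2942 0.2593] gap 0.0198
delta [0.0002 0.0008 0.0793] ang [-0.0001  0.0001 -0.0018]
```

View pics/w2.png

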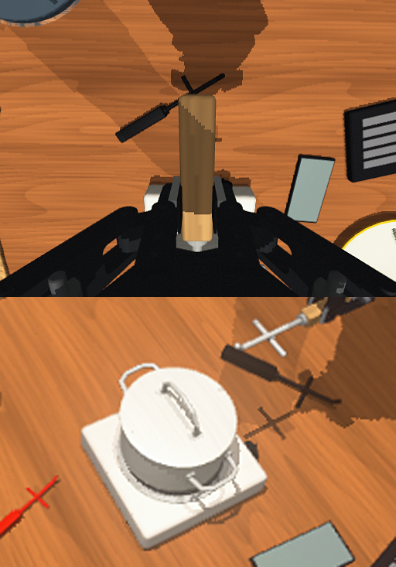

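The lower crop shows the lifter held level with its hook end at crop (240,347), in front of the pot. The loop runs from (165,385) to (200,430). I'll measure the hook and loop from the scene depth.

```bash
python3 - <<'E'
from plan import *
f=np.load("pics/scene2.npz",allow_pickle=True);p,d,c=f['p'],f['d'],f['c'].item()
P,uv,ok=cloud(c,d,np.s_[190:232,340:400])
k=ok&(P[:,2]>.23)&(P[:,2]<.32)&(P[:,0]>.34);q=P[k]
for a in np.arange(.36,.5,.01):
    s=q[(q[:,0]>=a)&(q[:,0]<a+.01)]
    if len(s): print(a.round(2),len(s),np.median(s,0).round(4),"ymin/max",s[:,1].min().round(3),s[:,1].max().round(3),"zmax",s[:,2].max().round(4))
print("tipmax",q[:,0].max())
P,uv,ok=cloud(c,d,np.s_[215:300,280:360])
for n,k in(("loop",ok&(P[:,2]>.185)&(P[:,2]<.225)),("lid",ok&(P[:,2]>.158)&(P[:,2]<.172))):
    q=P[k];print(n,k.sum(),q.min(0).round(4),q.max(0).round(4),q.mean(0).round(4))
    if n=="loop":
        e=np.linalg.eigh(np.cov(q[:,:2].T))[1][:,1];print(e,np.percentile(q[:,2],[50,90,98]).round(4))
    else: print(cv2.minEnclosingCircle(q[:,:2].astype(np.float32)))
E
```

```text
0.36 12 [0.3661 0.2969 0.2697] ymin/max 0.291 0.298 zmax 0.2725
0.37 8 [0.3766 0.2971 0.2707] ymin/max 0.293 0.3 zmax 0.2736
0.38 11 [0.3852 0.2974 0.271 ] ymin/max 0.291 0.3 zmax 0.2731
0.39 13 [0.3935 0.2951 0.2709] ymin/max 0.292 0.298 zmax 0.2744
0.4 50 [0.4075 0.2993 0.2636] ymin/max 0.261 0.331 zmax 0.2727
0.41 52 [0.4119 0.2985 0.2624] ymin/max 0.264 0.331 zmax 0.2733
0.42 13 [0.4247 0.2973 0.271 ] ymin/max 0.292 0.299 zmax 0.2742
0.43 11 [0.4347 0.2966 0.2709] ymin/max 0.292 0.299 zmax 0.2731
0.44 10 [0.445  0.2971 0.2709] ymin/max 0.294 0.299 zmax 0.2735
0.45 10 [0.4539 0.2977 0.2715] ymin/max 0.294 0.3 zmax 0.2741
0.46 14 [0.4667 0.2984 0.2777] ymin/max 0.293 0.301 zmax 0.2836
0.47 1 [0.4703 0.2973 0.278 ] ymin/max 0.297 0.297 zmax 0.278
tipmax 0.4702596137097985
loop 102 [0.5424 0.2533 0.1851] [0.5517 0.339  0.2174] [0.5478 0.3017 0.2056]
[-0.03951692  0.9992189 ] [0.2085 0.2134 0.2158]
lid 2669 [0.4622 0.2118 0.1592] [0.6308 0.3795 0.1719] [0.5515 0.3004 0.1667]
((0.5464881658554077, 0.2956112325191498), 0.08520937711000443)
```

```bash
python3 -m creep '{"delta_pos":[[0,0,0.005],[0,0,0.015],[0,0,0.027],[0,0,0.04],[0,0,0.053],[0,0,0.065],[0,0,0.074],[0,0,0.079],[0,0,0.081],[0,0,0.081],[0,0,0.081]],"angular":[[0,0,0],[0,0,0],[0,0,0],[0,0,0],[0,0,0],[0,0,0],[0,0,0],[0,0,0],[0,0,0],[0,0,0],[0,0,0]],"jaw":[255,255,255,255,255,255,255,255,255,255,255]}'; python3 -m creep '{"delta_pos":[[-0.003,0,0],[-0.008,0,0],[-0.015,0,0],[-0.022,0,0],[-0.029,0,0],[-0.036,0,0],[-0.043,0,0],[-0.05,0,0],[-0.057,0,0],[-0.064,0,0],[-0.071,0,0],[-0.078,0,0],[-0.085,0,0],[-0.09,0,0],[-0.095,0,0],[-0.098,0,0],[-0.1,0,0],[-0.1,0,0],[-0.1,0,0]],"angular":[[0,0,0],[0,0,0],[0,0,0],[0,0,0],[0,0,0],[0,0,0],[0,0,0],[0,0,0],[0,0,0],[0,0,0],[0,0,0],[0,0,0],[0,0,0],[0,0,0],[0,0,0],[0,0,0],[0,0,0],[0,0,0],[0,0,0]],"jaw":[255,255,255,255,255,255,255,255,255,255,255,255,255,255,255,255,255,255,255]}'
python3 - <<'E'
from plan import *
c=robot.camera_params("scene");p,d=robot.capture("scene");np.savez("pics/scene3.npz",p=p,d=d,c=c)
cv2.imwrite("pics/s3.png",cv2.resize(cv2.cvtColor(p,cv2.COLOR_RGB2BGR)[195:325,260:400],None,fx=4,fy=4,interpolation=cv2.INTER_CUBIC))
print(robot.state()['force'])
plan([.415,.295,.3],.5)
E
```

```text
t: 8.55
ee_pos: [0.315, 0.295, 0.1787]
orientation: [-0.013, 3.141, 0.001]
force: [0.1, -0.4, -1.4]
finger_gap: 0.0197
finger_force: 107.8
t: 10.45
ee_pos: [0.4147, 0.2956, 0.1783]
orientation: [0.013, -3.141, 0.0]
force: [0.0, -0.9, -2.1]
finger_gap: 0.0197
finger_force: 107.8
[-0.5523733   0.72930481 -2.64323595]
q [ 0.619  0.247 -0.125  1.199  0.     0.611] t 10.5 p [0.4147 0.2957 0.1783] gap 0.0198
delta [-0.0003 -0.0007 -0.1217] ang [ 0.     -0.     -0.0004]
```

View pics/s3.png

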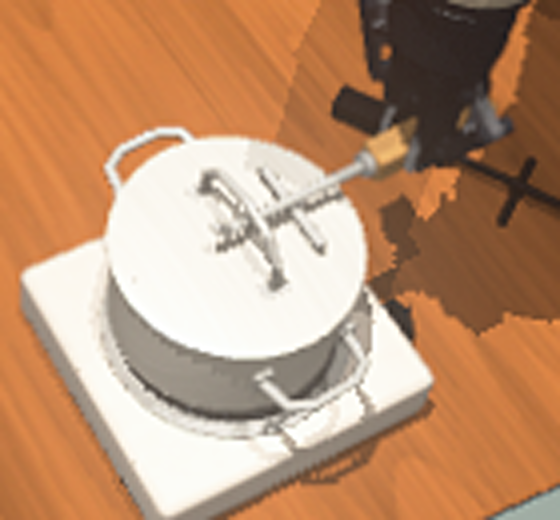

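The hook has passed through the loop: its tip is at crop (222,240), beyond the loop bar at (262,215). Next I lift slowly.

```bash
python3 -m creep '{"delta_pos":[[0,0,-0.002],[0,0,-0.005],[0,0,-0.008],[0,0,-0.011],[0,0,-0.013],[0,0,-0.015],[0,0,-0.0165],[0,0,-0.018],[0,0,-0.0195],[0,0,-0.021],[0,0,-0.0225],[0,0,-0.024],[0,0,-0.026],[0,0,-0.028],[0,0,-0.03],[0,0,-0.033],[0,0,-0.036],[0,0,-0.038],[0,0,-0.039],[0,0,-0.039]],"angular":[[0,0,0],[0,0,0],[0,0,0],[0,0,0],[0,0,0],[0,0,0],[0,0,0],[0,0,0],[0,0,0],[0,0,0],[0,0,0],[0,0,0],[0,0,0],[0,0,0],[0,0,0],[0,0,0],[0,0,0],[0,0,0],[0,0,0],[0,0,0]],"jaw":[255,255,255,255,255,255,255,255,255,255,255,255,255,255,255,255,255,255,255,255]}'
cat > lid.py <<'E'
from plan import *
def lid(zlo,zhi,roi=np.s_[130:300,200:400],n="scene"):
    c=robot.camera_params(n);p,d=robot.capture(n);np.savez("pics/last.npz",p=p,d=d,c=c)
    P,uv,ok=cloud(c,d,roi);hsv=cv2.cvtColor(p,cv2.COLOR_RGB2HSV)[uv[:,1],uv[:,0]]
    q=P[ok&(P[:,2]>zlo)&(P[:,2]<zhi)&(hsv[:,1]<50)&(hsv[:,2]>190)]
    for _ in range(6):
        A=np.c_[q[:,:2],np.ones(len(q))];k=np.linalg.lstsq(A,q[:,2],rcond=None)[0];q=q[abs(A@k-q[:,2])<.006]
    print("lid pts",len(q),"c",cv2.minEnclosingCircle(q[:,:2].astype(np.float32)),"zmean",q[:,2].mean().round(4),"slope deg x,y",np.degrees(k[:2]).round(2));return p
E
python3 - <<'E'
from lid import *
lid(.165,.215);print(robot.state()['force'])
plan([.415,.295,.3],.5)
E
```

```text
t: 12.5
ee_pos: [0.4149, 0.2957, 0.2174]
orientation: [-0.013, 3.141, 0.0]
force: [0.1, -1.1, -3.7]
finger_gap: 0.0197
finger_force: 107.9
lid pts 2384 c ((0.5475051403045654, 0.29716718196868896), 0.08476391434669495) zmean 0.1879 slope deg x,y [-0.27  2.47]
[ 0.813958    0.5488351  -3.42386041]
q [ 0.619  0.235 -0.042  1.294  0.     0.611] t 12.55 p [0.4148 0.2956 0.2173] gap 0.0195
delta [-0.0002 -0.0006 -0.0827] ang [ 0.      0.     -0.0005]
```

The lid hangs nearly level and has risen about 21 mm. I raise it further, then carry it across.

```bash
python3 -m creep '{"delta_pos":[[0,0,-0.002],[0,0,-0.005],[0,0,-0.009],[0,0,-0.013],[0,0,-0.017],[0,0,-0.021],[0,0,-0.025],[0,0,-0.029],[0,0,-0.033],[0,0,-0.036],[0,0,-0.038],[0,0,-0.039],[0,0,-0.04],[0,0,-0.04]],"angular":[[0,0,0],[0,0,0],[0,0,0],[0,0,0],[0,0,0],[0,0,0],[0,0,0],[0,0,0],[0,0,0],[0,0,0],[0,0,0],[0,0,0],[0,0,0],[0,0,0]],"jaw":[255,255,255,255,255,255,255,255,255,255,255,255,255,255]}'
python3 -m creep '{"delta_pos":[[0,-0.001,0],[0,-0.004,0],[0,-0.009,0],[0,-0.016,0],[0,-0.025,0],[0,-0.035,0],[0,-0.046,0],[0,-0.058,0],[0,-0.07,0],[0,-0.082,0],[-0.002,-0.094,0],[-0.004,-0.106,0],[-0.006,-0.118,0],[-0.008,-0.13,0],[-0.01,-0.141,0],[-0.011,-0.151,0],[-0.012,-0.159,0],[-0.013,-0.165,0],[-0.013,-0.168,0],[-0.013,-0.169,0]],"angular":[[0,0,0],[0,0,0],[0,0,0],[0,0,0],[0,0,0],[0,0,0],[0,0,0],[0,0,0],[0,0,0],[0,0,0],[0,0,0],[0,0,0],[0,0,0],[0,0,0],[0,0,0],[0,0,0],[0,0,0],[0,0,0],[0,0,0],[0,0,0]],"jaw":[255,255,255,255,255,255,255,255,255,255,255,255,255,255,255,255,255,255,255,255]}'
python3 - <<'E'
from lid import *
lid(.2,.27,np.s_[60:260,180:400])
plan([.455,-.2655,.257],0)
E
```

```text
t: 13.95
ee_pos: [0.4148, 0.2956, 0.2573]
orientation: [-0.013, 3.142, -0.0]
force: [-0.3, -0.4, -3.8]
finger_gap: 0.0197
finger_force: 108.0
t: 15.95
ee_pos: [0.4292, 0.1266, 0.2573]
orientation: [0.013, -3.141, -0.0]
force: [-0.5, -0.1, -3.8]
finger_gap: 0.0199
finger_force: 108.0
lid pts 1742 c ((0.5639212131500244, 0.12846314907073975), 0.08263576030731201) zmean 0.2281 slope deg x,y [-0.65  0.48]
q [ 0.287  0.101 -0.102  1.368  0.     0.279] t 16.0 p [0.4292 0.1266 0.2573] gap 0.0198
delta [-2.260e-02 -3.923e-01  3.000e-04] ang [0.     0.     0.0082]
```

Stable and level; carry on.

```bash
python3 -m creep '{"delta_pos":[[0,-0.001,0],[0,-0.004,0],[-0.001,-0.01,0],[-0.001,-0.018,0],[-0.002,-0.028,0],[-0.002,-0.039,0],[-0.003,-0.051,0],[-0.004,-0.064,0],[-0.004,-0.077,0],[-0.005,-0.09,0],[-0.006,-0.103,0],[-0.007,-0.116,0],[-0.008,-0.129,0],[-0.009,-0.142,0],[-0.01,-0.155,0],[-0.01,-0.167,0],[-0.011,-0.178,0],[-0.011,-0.187,0],[-0.011,-0.193,0],[-0.011,-0.196,0]],"angular":[[0,0,0],[0,0,0],[0,0,0],[0,0,0],[0,0,0],[0,0,0],[0,0,0],[0,0,0],[0,0,0],[0,0,0],[0,0,0],[0,0,0],[0,0,0],[0,0,0],[0,0,0],[0,0,0],[0,0,0],[0,0,0],[0,0,0],[0,0,0]],"jaw":[255,255,255,255,255,255,255,255,255,255,255,255,255,255,255,255,255,255,255,255]}'
python3 -m creep '{"delta_pos":[[0,-0.001,0],[0,-0.004,0],[-0.001,-0.01,0],[-0.001,-0.018,0],[-0.002,-0.028,0],[-0.002,-0.039,0],[-0.003,-0.051,0],[-0.004,-0.064,0],[-0.004,-0.077,0],[-0.005,-0.09,0],[-0.006,-0.103,0],[-0.007,-0.116,0],[-0.008,-0.129,0],[-0.009,-0.142,0],[-0.01,-0.155,0],[-0.01,-0.167,0],[-0.011,-0.178,0],[-0.011,-0.187,0],[-0.011,-0.193,0],[-0.011,-0.196,0]],"angular":[[0,0,0],[0,0,0],[0,0,0],[0,0,0],[0,0,0],[0,0,0],[0,0,0],[0,0,0],[0,0,0],[0,0,0],[0,0,0],[0,0,0],[0,0,0],[0,0,0],[0,0,0],[0,0,0],[0,0,0],[0,0,0],[0,0,0],[0,0,0]],"jaw":[255,255,255,255,255,255,255,255,255,255,255,255,255,255,255,255,255,255,255,255]}'
python3 - <<'E'
from lid import *
p=lid(.2,.27,np.s_[40:260,120:400])
cv2.imwrite("pics/s4.png",cv2.cvtColor(p,cv2.COLOR_RGB2BGR))
lid(.2,.27,np.s_[140:240,270:370],"top")
f=np.load("pics/scene0.npz");p,d=f['p'],f['d'];c=robot.camera_params("scene")
P,uv,ok=cloud(c,d,np.s_[130:205,175:270]);h=cv2.cvtColor(p,cv2.COLOR_RGB2HSV)[uv[:,1],uv[:,0]]
q=P[ok&(h[:,1]<148)&(h[:,2]>190)&(abs(P[:,2]-.01)<.006)];print("mat",cv2.minAreaRect(q[:,:2].astype(np.float32)))
plan([.455,-.2655,.257],0)
E
```

```text
t: 18.0
ee_pos: [0.4418, -0.0697, 0.2573]
orientation: [0.012, -3.142, 0.0]
force: [0.2, -0.4, -4.9]
finger_gap: 0.02
finger_force: 108.0
t: 20.0
ee_pos: [0.4544, -0.2656, 0.2572]
orientation: [0.012, -3.141, -0.0]
force: [-0.1, -0.1, -4.1]
finger_gap: 0.0198
finger_force: 108.0
lid pts 1009 c ((0.5909847617149353, -0.2591909170150757), 0.08521547168493271) zmean 0.2283 slope deg x,y [-0.9   0.76]
lid pts 1155 c ((0.5882097482681274, -0.26483485102653503), 0.08365868777036667) zmean 0.2279 slope deg x,y [-1.1   0.19]
mat ((0.5878868699073792, -0.2654779255390167), (0.22324274480342865, 0.21585051715373993), 88.32572937011719)
q [-0.528  0.266  0.099  1.404  0.    -0.536] t 20.1 p [ 0.4544 -0.2652  0.2573] gap 0.0197
delta [-0.0006 -0.0003  0.0003] ang [ 0.0001 -0.0001  0.008 ]
```

View pics/s4.png

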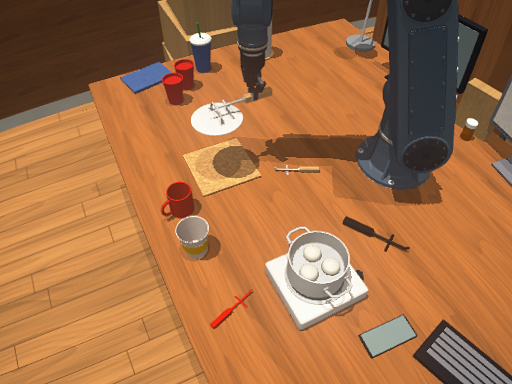

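The lid hangs level above the mat, at (217,118) in the scene view. The pot with the buns is where it was. Now lowering.

```bash
python3 -m creep '{"delta_pos":[[0,0,0.002],[0,0,0.006],[0,0,0.013],[0,0,0.023],[0,0,0.035],[0,0,0.048],[0,0,0.061],[0,0,0.074],[0,0,0.087],[0,0,0.1],[0,0,0.113],[0,0,0.126],[0,0,0.138],[0,0,0.15],[0,0,0.161],[0,0,0.17],[0,0,0.178],[0,0,0.184],[0,0,0.188],[0,0,0.19]],"angular":[[0,0,0],[0,0,0],[0,0,0],[0,0,0],[0,0,0],[0,0,0],[0,0,0],[0,0,0],[0,0,0],[0,0,0],[0,0,0],[0,0,0],[0,0,0],[0,0,0],[0,0,0],[0,0,0],[0,0,0],[0,0,0],[0,0,0],[0,0,0]],"jaw":[255,255,255,255,255,255,255,255,255,255,255,255,255,255,255,255,255,255,255,255]}'
python3 -m creep '{"delta_pos":[[0,0,0.001],[0,0,0.0025],[0,0,0.004],[0,0,0.0055],[0,0,0.007],[0,0,0.0085],[0,0,0.01],[0,0,0.0115],[0,0,0.013],[0,0,0.0145],[0,0,0.016],[0,0,0.018],[0,0,0.02],[0,0,0.022],[0,0,0.024],[0,0,0.026],[0,0,0.028],[0,0,0.03],[0,0,0.03],[0,0,0.03]],"angular":[[0,0,0],[0,0,0],[0,0,0],[0,0,0],[0,0,0],[0,0,0],[0,0,0],[0,0,0],[0,0,0],[0,0,0],[0,0,0],[0,0,0],[0,0,0],[0,0,0],[0,0,0],[0,0,0],[0,0,0],[0,0,0],[0,0,0],[0,0,0]],"jaw":[255,255,255,255,255,255,255,255,255,255,255,255,255,255,255,255,255,255,255,255]}'
python3 - <<'E'
from lid import *
print(robot.state()['force'])
p=lid(.01,.045,np.s_[90:220,150:270]);
c=robot.camera_params("scene");d=np.load("pics/last.npz",allow_pickle=True)['d']
P,uv,ok=cloud(c,d,np.s_[90:220,150:270]);
for n,m in(("loop",(P[:,0]>.578)),("bar/rod",(P[:,0]<.565)&(P[:,0]>.49))):
    q=P[ok&m&(P[:,2]>.034)&(P[:,2]<.1)&(abs(P[:,1]+.265)<.05)]
    print(n,len(q),q.min(0).round(3),q.max(0).round(3),np.median(q,0).round(4))
cv2.imwrite("pics/s5.png",cv2.resize(cv2.cvtColor(p,cv2.COLOR_RGB2BGR)[75:205,170:290],None,fx=4,fy=4,interpolation=cv2.INTER_CUBIC))
E
```

```text
t: 22.1
ee_pos: [0.4544, -0.265, 0.0671]
orientation: [0.013, -3.142, -0.0]
force: [0.7, -0.3, -3.9]
finger_gap: 0.0195
finger_force: 108.0
t: 24.1
ee_pos: [0.4544, -0.265, 0.0373]
orientation: [0.013, -3.141, -0.0]
force: [-0.1, 0.4, -1.9]
finger_gap: 0.0195
finger_force: 108.4
[-0.05178342  0.36547683 -1.92667184]
lid pts 975 c ((0.5867569446563721, -0.2642717957496643), 0.08466247469186783) zmean 0.0251 slope deg x,y [ 0.04 -0.24]
loop 68 [ 0.581 -0.308  0.034] [ 0.609 -0.22   0.077] [ 0.5872 -0.2595  0.0576]
bar/rod 76 [ 0.491 -0.299  0.037] [ 0.565 -0.226  0.055] [ 0.5439 -0.2625  0.047 ]
```

View pics/s5.png

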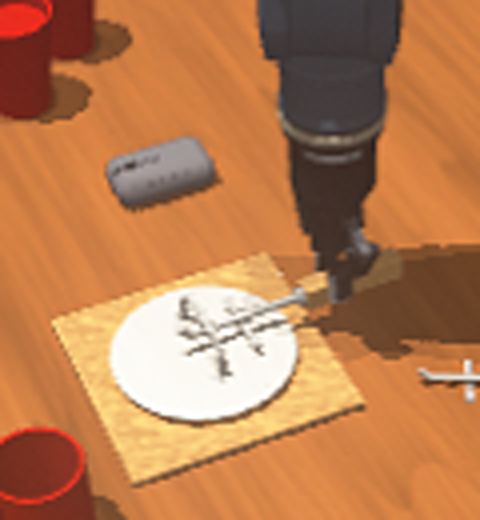

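The lid is flat and centred on the mat at crop (205,352), unloaded, with the lifter free between loop and lid. Draw it straight out.

```bash
python3 -m creep '{"delta_pos":[[0.002,0,0],[0.006,0,0],[0.012,0,0],[0.018,0,0],[0.024,0,0],[0.03,0,0],[0.036,0,0],[0.042,0,0],[0.05,0,0],[0.059,0,0],[0.068,0,0],[0.077,0,0],[0.086,0,0],[0.095,0,0],[0.104,0,0],[0.113,0,0],[0.12,0,0],[0.125,0,0],[0.127,0,0],[0.127,0,0]],"angular":[[0,0,0],[0,0,0],[0,0,0],[0,0,0],[0,0,0],[0,0,0],[0,0,0],[0,0,0],[0,0,0],[0,0,0],[0,0,0],[0,0,0],[0,0,0],[0,0,0],[0,0,0],[0,0,0],[0,0,0],[0,0,0],[0,0,0],[0,0,0]],"jaw":[255,255,255,255,255,255,255,255,255,255,255,255,255,255,255,255,255,255,255,255]}'
python3 - <<'E'
from lid import *
lid(.01,.045,np.s_[90:220,150:270]);print(robot.state()['force'])
plan([.327,-.265,.16],0); plan([.43,.03,.16],0)
E
```

```text
t: 26.15
ee_pos: [0.3273, -0.2662, 0.0373]
orientation: [-0.013, 3.141, -0.0]
force: [-0.4, -1.2, -1.1]
finger_gap: 0.0192
finger_force: 108.4
lid pts 1065 c ((0.5885425806045532, -0.2645367980003357), 0.08537336438894272) zmean 0.0252 slope deg x,y [-0.01 -0.28]
[ 0.02568966 -0.43172358 -1.72733411]
q [-0.682  0.196 -0.579  0.796  0.    -0.691] t 26.2 p [ 0.3276 -0.2662  0.0374] gap 0.0199
delta [ 0.0005  0.0012 -0.1226] ang [-0.0001  0.0002  0.0081]
q [-0.682  0.196 -0.579  0.796  0.    -0.691] t 26.2 p [ 0.3276 -0.2662  0.0374] gap 0.0199
delta [-0.1049  0.2953 -0.1227] ang [-0.0001  0.0002  0.0081]
```

```bash
python3 -m creep '{"delta_pos":[[0,0,-0.005],[0,0,-0.015],[0,0,-0.03],[0,0.002,-0.05],[0,0.008,-0.065],[0,0.018,-0.075],[0,0.032,-0.08],[-0.005,0.05,-0.08],[-0.01,0.07,-0.08],[-0.02,0.092,-0.08],[-0.03,0.115,-0.08],[-0.04,0.14,-0.08],[-0.05,0.165,-0.08],[-0.06,0.19,-0.08],[-0.07,0.215,-0.08],[-0.08,0.24,-0.08],[-0.09,0.262,-0.08],[-0.098,0.28,-0.08],[-0.103,0.292,-0.08],[-0.105,0.295,-0.08]],"angular":[[0,0,0],[0,0,0],[0,0,0],[0,0,0],[0,0,0],[0,0,0],[0,0,0],[0,0,0],[0,0,0],[0,0,0],[0,0,0],[0,0,0],[0,0,0],[0,0,0],[0,0,0],[0,0,0],[0,0,0],[0,0,0],[0,0,0],[0,0,0]],"jaw":[255,255,255,255,255,255,255,255,255,255,255,255,255,255,255,255,255,255,255,255]}'
python3 -m creep '{"delta_pos":[[0,0,0],[0,0,0.004],[0,0,0.012],[0,0,0.024],[0,0,0.038],[0,0,0.052],[0,0,0.065],[0,0,0.076],[0,0,0.085],[0,0,0.092],[0,0,0.098],[0,0,0.102],[0,0,0.105],[0,0,0.105]],"angular":[[0,0,0],[0,0,0],[0,0,0],[0,0,0],[0,0,0],[0,0,0],[0,0,0],[0,0,0],[0,0,0],[0,0,0],[0,0,0],[0,0,0],[0,0,0],[0,0,0]],"jaw":[255,255,255,255,255,255,255,255,255,255,255,255,255,255]}'
```

```text
t: 28.2
ee_pos: [0.4298, 0.031, 0.1171]
orientation: [0.016, -3.141, -0.0]
force: [0.1, 0.5, -0.7]
finger_gap: 0.0197
finger_force: 108.4
t: 29.6
ee_pos: [0.4299, 0.0298, 0.0121]
orientation: [0.013, -3.141, 0.0]
force: [0.3, 0.8, -1.4]
finger_gap: 0.0199
finger_force: 108.4
```

```bash
python3 -m creep '{"delta_pos":[[0,0,0.002],[0,0,0.004],[0,0,0.0055],[0,0,0.0065],[0,0,0.0075],[0,0,0.0075],[0,0,0.0075]],"angular":[[0,0,0],[0,0,0],[0,0,0],[0,0,0],[0,0,0],[0,0,0],[0,0,0]],"jaw":[255,255,255,255,255,255,255]}'; python3 - <<'E'
from plan import *
c=robot.camera_params("scene");p,d=robot.capture("scene")
a=project(c,[[.43,.03,.01],[.565,.03,.01]]).astype(int);print(a)
lo=a.min(0)-12;hi=a.max(0)+12
P,uv,ok=cloud(c,d,np.s_[lo[1]:hi[1],lo[0]:hi[0]])
q=P[ok&(P[:,2]>.003)&(P[:,2]<.03)&(P[:,0]>.46)]
for x in np.arange(.46,.6,.01):
    s=q[abs(q[:,0]-x)<.005]
    if len(s):print(x.round(2),len(s),np.median(s,0).round(4),s[:,2].max().round(4))
E
```

```text
t: 30.3
ee_pos: [0.43, 0.0297, 0.0048]
orientation: [-0.013, 3.142, 0.0]
force: [0.5, -0.3, -2.0]
finger_gap: 0.0193
finger_force: 108.4
[[299 205]
 [263 220]]
0.46 29 [0.4632 0.0373 0.0123] 0.0283
0.47 26 [0.47   0.0329 0.011 ] 0.024
0.48 22 [0.4805 0.0281 0.0044] 0.0198
0.49 30 [0.4922 0.028  0.0045] 0.0215
0.5 20 [0.4996 0.0312 0.005 ] 0.0201
0.51 33 [0.5088 0.0352 0.0042] 0.0202
0.52 44 [0.5216 0.029  0.0072] 0.0183
0.53 45 [0.5276 0.0305 0.008 ] 0.0217
0.54 30 [0.5414 0.0069 0.0048] 0.0189
0.55 29 [0.5483 0.0041 0.0041] 0.0185
0.56 26 [0.5607 0.0132 0.004 ] 0.018
0.57 17 [0.5685 0.0299 0.0065] 0.0213
0.58 15 [0.58   0.0316 0.0052] 0.0277
0.59 15 [0.5881 0.0187 0.0042] 0.0274
```

```bash
python3 -m creep '{"delta_pos":[[0,0,0.0005],[0,0,0.001],[0,0,0.001],[0,0,0.001]],"angular":[[0,0,0],[0,0,0],[0,0,0],[0,0,0]],"jaw":[255,255,255,255]}' 30; python3 -m creep '{"delta_pos":[[0,0,0],[0,0,0],[0,0,0],[0,0,0],[0,0,0],[0,0,0],[0,0,0],[0,0,0],[0,0,0],[0,0,0],[0,0,0],[0,0,0]],"angular":[[0,0,0],[0,0,0],[0,0,0],[0,0,0],[0,0,0],[0,0,0],[0,0,0],[0,0,0],[0,0,0],[0,0,0],[0,0,0],[0,0,0]],"jaw":[160,130,110,90,70,50,30,10,0,0,0,0]}'; python3 -m creep '{"delta_pos":[[0,0,-0.005],[0,0,-0.015],[0,0,-0.03],[0,0,-0.05],[0,0,-0.075],[0,0,-0.1],[0,0,-0.13],[0,0,-0.16],[0,0,-0.19],[0,0,-0.215],[0,0,-0.235],[0,0,-0.245],[0,0,-0.25],[0,0,-0.25],[0,0,-0.25]],"angular":[[0,0,0],[0,0,0],[0,0,0],[0,0,0],[0,0,0],[0,0,0],[0,0,0],[0,0,0],[0,0,0],[0,0,0],[0,0,0],[0,0,0],[0,0,0],[0,0,0],[0,0,0]],"jaw":[0,0,0,0,0,0,0,0,0,0,0,0,0,0,0]}'
python3 - <<'E'
from h import *
c=robot.camera_params("wrist");p,d=robot.capture("wrist");s,_=robot.capture("scene")
cv2.imwrite("pics/fin.png",cv2.cvtColor(np.vstack([cv2.resize(p,(390,292)),cv2.resize(s,(390,292))]),cv2.COLOR_RGB2BGR))
P,uv,ok=cloud(c,d,np.s_[100:300,200:310]);q=P[ok&(P[:,2]>.018)&(P[:,2]<.04)];print(q.min(0),q.max(0),np.median(q,0))
E
```

```text
t: 30.75
ee_pos: [0.43, 0.0298, 0.0038]
orientation: [-0.013, 3.142, 0.0]
force: [0.1, 0.7, -1.5]
finger_gap: 0.0194
finger_force: 108.7
t: 31.95
ee_pos: [0.43, 0.0297, 0.0038]
orientation: [0.013, -3.141, 0.0]
force: [0.9, 0.0, -0.2]
finger_gap: 0.0852
finger_force: 0.0
t: 33.45
ee_pos: [0.4296, 0.0297, 0.2531]
orientation: [0.013, -3.14, 0.0]
force: [0.5, 0.1, -0.3]
finger_gap: 0.0851
finger_force: 0.0
[0.36213509 0.01964278 0.01807634] [0.58361939 0.04114552 0.02661907] [0.41225729 0.03035639 0.02380795]
```

View pics/fin.png

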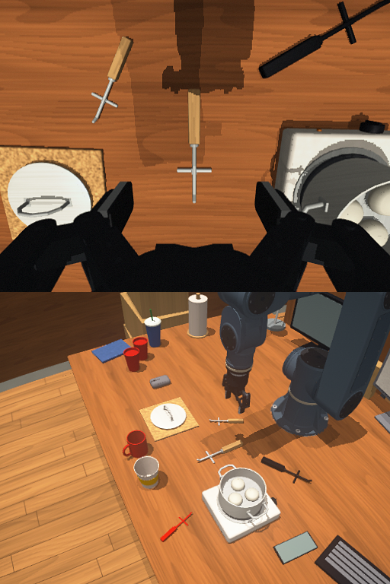

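The lifter lies flat on the bare desk at (194,145), the lid sits centred on the mat at (168,415), and everything else is in place.

```bash
python3 -c "
from workcell import robot
print(robot.job_done())"
```

```text
the job is handed in; nothing more can be done
None
```

I handed the job in at about 34 s: the lid sits level in the middle of the cork mat, the lifter lies flat on the bare desk, and the last picture shows the pot and everything else where they stood; no verdict came back.

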